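# Open the ratchet clamp around the pulley

## Robot

A 6-joint arm with a two-finger parallel gripper is mounted at the origin on the work surface. World frame = base frame: x ahead of the robot, y to its left, z up, the work surface at z = 0. Lengths are in m, angles in rad, forces in N, time in s.
With the tool pointing down it reaches from about 0.35 to 0.875 m from the base axis. Payload 4.2 kg.
Tool frame: the origin (TCP) lies on the centre line of the jaws, within the pads' length; the fingertips stand 8 mm ahead of it and the grasp point (between the pads) lies 11 mm behind it (robot.tip_extent is the distance from the TCP to the fingertips, in m); z points along the fingers, y is the line along which they close (so a half turn about z gives the same grasp; the last joint's range is limited). The gripper opens to 87 mm and grips with 3 to 60 N. Pads are 19 mm wide; open, the fingers measure 117 mm over their backs; the gripper's body (75 mm by 190 mm) begins 51 mm behind the grasp point.
Start: joints at [1.557, 0.385, 0.008, 0, -1.194, -0.259], TCP at [0.168, 0.602, 0.231] pointing down, gripper open.
Joint ranges: [-3.14, 3.14], [-1.21, 2.06], [-1.07, 1.41], [-3.16, 2.05], [-2.99, -0.16], [-3.1, 3.1]. Speed limits (rad/s): [2.79, 2.79, 3.14, 3.14, 3.14, 3.14].

## Interface

Orientations are given as a 3x3 rotation matrix whose columns are the frame's x, y, z axes.
In Python, from station import get_state, grab_frame, robot gives the robot as it stands.
- The arm moves only by the shell command python3 -m creep 'ROWS' [FORCE]. ROWS is text: rows parted by semicolons, each of 7 numbers parted by spaces: the opening, from 0 (shut) to 1 (fully open), then the shift along the tool's x, y, z each as a share of 20 mm, from -1 to 1, then the turn, a rotation vector about the tool's x, y, z each as a share of 0.08 rad, from -1 to 1. In form: grip dx dy dz wx wy wz; .... A call has exactly 5 rows; each row shifts and turns the commanded pose from where the row before left it, along the tool's axes as they then stand; what a row does not reach is not made up. A row lasts 1/12 s, in which the tool goes at most 41.7 mm and 7.16 degrees, less where a joint would pass 70% of its speed; a pose out of reach is approached as far as the arm can. A call with a number of a shift or a turn outside -1 to 1 is refused whole. A call with a gripper value outside its range is refused whole. The fingers move at their own pace and stop on an object; FORCE is the grip in N (left out, the last holds). Time passes only in rows, so rows that do not move let the fingers close, or fill a call up. It gives the time, the measured TCP pose, the force, the opening and the grip force at its end, in the units of the state.
- get_state(): the state, without advancing time (a new reading comes with each control period).
- grab_frame(name): name is "scene" or "top" or "wrist"; returns a dict with "color" (420x560x3 uint8, red, green, blue), "intrinsics" (3x3 intrinsics, pixels), "k1" (the pictures are not rectified: a ray, as slopes to the right and down, at radius r is drawn at 1 + k1 r^2 times it, then the intrinsics apply), "extrinsics" (4x4, takes a point from camera to world coordinates). Camera axes: x right, y up, looking along -z (the intrinsics and any distortion apply to the point x, -y, -z); pixel columns grow to the right and rows downward; lengths in m; the calibration is good to about 2 mm. A picture is of the moment at which its call begins. There is no depth.
- robot.hand_in(): hands the job in; it is judged then, once.
The state is a dict: "clock": time; "joint_positions": joint angles; "dq": joint speeds; "tau": joint torques, N m; "tool_pos": TCP position; "tool_rot": TCP orientation; "force": force on the tool from outside, world axes, zero at the start; "moment": the same for the moment, N m; "width": opening from 0.0 (shut) to 1.0 (fully open); "gripper_force": force on a finger pad.
Only numpy, scipy, OpenCV 4.12 (cv2) and the standard library are available. Lean on these libraries where they do the work, as an engineer would, in place of code of your own. Each camera call takes 0.05 s, during which the arm holds its last target. There are 200 camera calls.

## Task

Open the blue bench clamp that still stands closed around the aluminium pulley: press the orange release button on top of its sliding jaw all the way down (it stays down), then push the jaw back along the bar, away from the pulley, until it is up against the end stop. Leave the pulley sitting where it is on the bar, leave the two spark plugs alone, do not press the red button of the grey charger, and finish with the arm clear of everything.

Things in the scene. Friction and masses are not known exactly. Their poses are not given: they have to be found in the camera images.
- clamp: Clamp bolted to the bench. Origin: centre of the underside of its steel bar, on the bench; z up. Bar along x: about 300 mm long, 44 mm wide, top 24 mm above the bench, ratchet ridges on its -y side. Blue fixed jaw at the -x end: 30 x 64 mm, 58 mm high, inner face at x = -120 mm. Blue end stop with black pad at the +x end: 20 x 64 mm, 50 mm high.
- jaw (a joint): How far (m) the sliding jaw stands back along the clamp's +x: 0 = most closed, 0.12 = fully back at the end stop. The jaw's centre is at clamp x = -20 mm + this value. With the release up the ratchet locks it (up to about 8 mm of play); with the release down it slides with about 3 N of friction and stays where left.
- jaw_face (a point): Top edge, mid-width, of the jaw's front face (towards the pulley), 92 mm above the bench, 22 mm before the jaw's centre; moves with the jaw. x points along the bar in the opening direction, z up. The jaw is a blue block 44 mm along the bar, 64 mm wide, flat top at 92 mm, grey steel front face. Pushing that face along +x opens the clamp.
- release (a joint): How far (m) the orange release button is pressed down: 0 = up, jaw locked; 0.010 = fully down, jaw free (freed from about 0.0075). It has no spring: it takes about 3 N to move, then stays down where it is left.
- release_top (a point): Centre of the top of the orange release button, a round cap of 30 mm diameter in the middle of the jaw's top; 104 mm above the bench when up, 94 mm when fully down. z is up.
- pulley: Loose cast aluminium pulley, 64 mm diameter, 28 mm thick, lying flat on the bar between the jaws, about 0.16 kg. Origin: centre of its underside; its top is 52 mm above the bench.
- charger: Grey battery charger, fixed, 130 mm (x) by 170 mm (y), 100 mm high. Origin: centre of its underside.
- charger_button (a joint): How far (m) the red push button on top of the charger is pressed; 0 = up, 0.006 = fully down. Spring button, about 26 mm diameter, at x = -20 mm, y = 45 mm in the charger's frame. Must be left alone.
- plug_a: Loose nickel spark plug lying on the bench, about 90 mm long along its x axis, 19 mm thick. Origin: on the bench under its hexagon.
- plug_b: A second spark plug like plug_a.
Mind the look-alikes: they are no part of the job. There is more than one size of the charger; the one meant has the size given above. There is more than one size of the pulley; the one meant has the size given above.

How it is judged:
On the way, in this order (a step that is already met when the one before it is completed fails the run):
1. the orange release is pressed down (value of joint release above 0.008 m), for 0.2 s.
2. the jaw is pushed back against the end stop (value of joint jaw above 0.114 m), for 0.2 s.
At the end, for the whole second after the job is handed in: The sliding jaw rests within 6 mm of its end stop, the pulley lies flat on the bar within 12 mm of where it was, the red charger button is up, and both spark plugs are within 20 mm of where they were (value of joint jaw above 0.114 m and velocity of joint jaw between -0.005 and 0.005 m/s and distance of pulley from where it was at the start of the episode below 0.012 m and angle between pulley's own z axis and vertical below 0.1 rad and linear speed of pulley below 0.02 m/s and value of joint charger_button below 0.003 m and distance of each of plug_a, plug_b from where it was at the start of the episode below 0.02 m); the robot touches nothing.
It fails at once if the jaw is forced over the ratchet (more than 18 mm) while the release is still up (distance of jaw_face from where it was at the start of the episode above 0.018 m and value of joint release below 0.004 m).
It fails at once if the pulley is moved by more than 12 mm, lifted or tipped (distance of pulley from where it was at the start of the episode above 0.012 m or angle between pulley's own z axis and vertical above 0.2 rad).
It fails at once if the charger's red button is pressed (value of joint charger_button above 0.003 m).
It fails at once if a spark plug is moved by more than 20 mm or lifted (distance of any of plug_a, plug_b from where it was at the start of the episode above 0.02 m).
It also fails if it takes over 35 s, if anything falls off the work surface, if the arm or the gripper's body presses on something with over 40 N, if the wrist force passes 120 N, or if a joint passes its speed limit or range.

## Working session

There is one attempt and no reset: what is moved stays moved. The work goes in short steps, Python scripts to look and compute and a shell command to move; the robot and the scene stay as the last step left them, time stands still between calls to the robot, and variables do not carry over. Pictures are saved under pics/ and viewed, at most 10 in all, crops included, and the job is handed in when it is done.

```bash
mkdir -p pics; ls
python3 - <<'E'
from station import get_state, grab_frame, robot
import cv2,pickle
for n in("scene","top"):
    f=grab_frame(n); pickle.dump(f,open(n+".pkl","wb")); cv2.imwrite(f"pics/{n}0.png",f["color"][:,:,::-1])
s=get_state(); print(s["clock"],s["tool_pos"],s["tool_rot"],s["width"],robot.tip_extent)
E
```

```text
pics
0.1 [0.16824331 0.60139098 0.22956694] [[ 9.62977585e-01 -2.69581129e-01 -4.30644039e-04]
 [-2.69581454e-01 -9.62975688e-01 -1.91406949e-03]
 [ 1.01297273e-04  1.95929966e-03 -9.99998075e-01]] 1.0021438417380995 0.008
```

View pics/scene0.png

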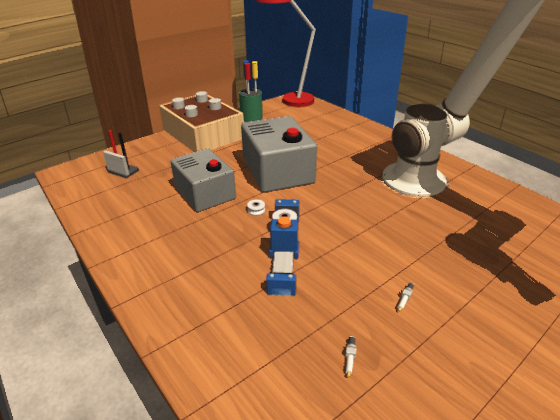

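View pics/top0.png

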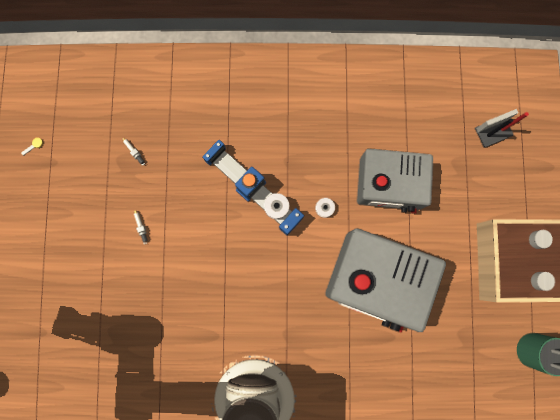

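The top view shows the blue clamp with its orange button at (249,180) and the pulley at (277,206). There's a smaller ring at (325,208), chargers at (396,180) and (387,280), and plugs at (134,152) and (141,226). I'll now turn these pixels into positions.

```bash
cat > h.py <<'E'
import numpy as np, cv2, pickle
from station import get_state, grab_frame, robot
def ray(f,uv):
    K=np.array(f["intrinsics"]);T=np.array(f["extrinsics"])
    p=cv2.undistortPoints(np.array([[uv]],float),K,np.array([f["k1"],0,0,0,0.]))[0,0]
    return T[:3,3],T[:3,:3]@np.array([p[0],-p[1],-1])
def onplane(f,uv,z):
    o,d=ray(f,uv); return (o+d*(z-o[2])/d[2])[:3]
def proj(f,P):
    K=np.array(f["intrinsics"]);T=np.array(f["extrinsics"])
    c=T[:3,:3].T@(np.array(P)-T[:3,3]); a,b=c[0]/-c[2],-c[1]/-c[2]; s=1+f["k1"]*(a*a+b*b)
    return K@[a*s,b*s,1]
def blobs(f,lo,hi,amin=30):
    m=cv2.inRange(cv2.cvtColor(f["color"],cv2.COLOR_RGB2HSV),lo,hi)
    n,_,st,c=cv2.connectedComponentsWithStats(m)
    return [(c[i].round(1),st[i,4],st[i,:4]) for i in range(1,n) if st[i,4]>=amin]
E
python3 - <<'E'
from h import *
f=pickle.load(open("top.pkl","rb"));s=pickle.load(open("scene.pkl","rb"))
np.set_printoptions(precision=4,suppress=True)
print(f["extrinsics"][:3],f["k1"])
for n,uv,z in [("base",(255,395),0),("pulley",(277,206),.052),("ring",(325,208),.03),("chg",(396,180),.1),("chgbig",(387,280),.1),("plugA",(134,152),.01),("plugB",(141,226),.01)]: print(n,onplane(f,uv,z))
for fr,n in((f,"top"),(s,"scene")):
    print(n,"orange",blobs(fr,(6,170,150),(14,255,255),20)[:8]); print("blue",blobs(fr,(105,130,40),(125,255,255),40))
    print("tcp",proj(fr,get_state()["tool_pos"]))
x=cv2.resize(f["color"][125:245,190:350],None,fx=5,fy=5,interpolation=3)
cv2.imwrite("pics/crop1.png",x[:,:,::-1])
E
```

```text
[[ 0.0074  0.9912 -0.1318  0.3161]
 [-1.      0.0071 -0.003  -0.052 ]
 [-0.002   0.1319  0.9913  1.2583]] -0.07830405326168922
base [ 0.0084 -0.0007  0.    ]
pulley [ 0.4825 -0.0527  0.052 ]
ring [ 0.4812 -0.1756  0.03  ]
chg [ 0.542  -0.3428  0.1   ]
chgbig [ 0.3002 -0.3155  0.1   ]
plugA [0.6307 0.3289 0.01  ]
plugB [0.4332 0.3009 0.01  ]
top orange [(array([251.2, 179.7]), np.int32(39), array([245, 174,  10,  12], dtype=int32))]
blue [(array([212.5, 151.2]), np.int32(151), array([203, 140,  21,  24], dtype=int32)), (array([248.1, 183.7]), np.int32(263), array([236, 167,  28,  34], dtype=int32)), (array([291. , 221.1]), np.int32(254), array([280, 209,  24,  25], dtype=int32))]
tcp [-27.8303 337.2924   1.    ]
scene orange [(array([176.6,  15.5]), np.int32(2552), array([131,   0,  98,  41], dtype=int32)), (array([214.3,  91.8]), np.int32(403), array([177,  80,  56,  27], dtype=int32)), (array([321.3, 282.4]), np.int32(90826), array([ 35,  93, 525, 327], dtype=int32)), (array([118.5, 149.2]), np.int32(46), array([115, 145,   8,  10], dtype=int32)), (array([284.2, 221.7]), np.int32(109), array([278, 217,  13,  11], dtype=int32))]
blue [(array([275.6,  45.6]), np.int32(4856), array([243,   0,  68, 100], dtype=int32)), (array([355.4,  55.9]), np.int32(10000), array([295,   0, 113, 128], dtype=int32)), (array([251.4,  80.4]), np.int32(48), array([249,  67,   5,  21], dtype=int32)), (array([287.1, 203. ]), np.int32(118), array([276, 200,  23,   7], dtype=int32)), (array([283.7, 238.2]), np.int32(735), array([270, 218,  28,  40], dtype=int32)), (array([280.1, 283.3]), np.int32(487), array([267, 273,  28,  22], dtype=int32))]
tcp [629.5724 233.3807   1.    ]
```

View pics/crop1.png

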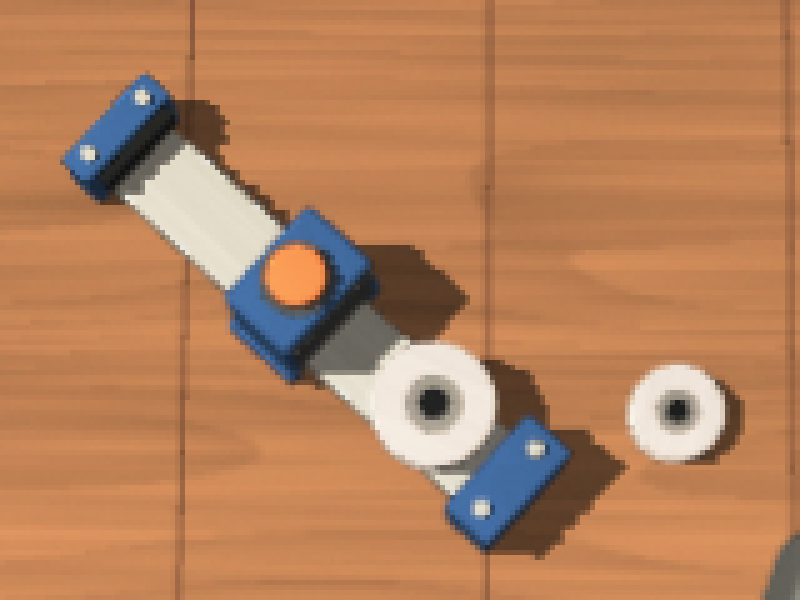

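The crop (5x, offset 190,125) shows:
- **Orange button:** at (249.2,180).
- **End stop:** the black-padded one, centre (214,151.5).
- **Fixed jaw:** centre (291.5,221.6).
- **Pulley:** two candidates, the ring on the bar at (276.6,205.6), about 25 px wide, and a loose one on the bench at (325.5,207), about 20 px wide. The one on the bar is meant: it has the 64 mm size and sits between the jaws.
- **Chargers:** the small one at (396,180) and the large one at (387,280) are both far away, and I'll avoid both.

Run:
```python
from h import *
f=pickle.load(open("top.pkl","rb"));s=pickle.load(open("scene.pkl","rb"))
np.set_printoptions(precision=4,suppress=True)
fj=onplane(f,(291.6,221.6),.058); es=onplane(f,(213.8,151.4),.05); b=onplane(f,(249.2,180),.104); p=onplane(f,(276.6,205.6),.052)
bs=onplane(s,(284.3,221.5),.104)
d=(es-fj)[:2]; print("len (exp .275)",np.linalg.norm(d)); d/=np.linalg.norm(d)
print("button",b,bs,"axis",d,np.degrees(np.arctan2(d[1],d[0])))
print("button along from fj centre",(b-fj)[:2]@d,"lateral",np.cross(d,(b-fj)[:2]),"pulley along",(p-fj)[:2]@d,np.cross(d,(p-fj)[:2]))
print(fj,es)
```

```text
len (exp .275) 0.26879820944948934
button [0.5384 0.0151 0.104 ] [0.547  0.0242 0.104 ] axis [0.6701 0.7422] 47.922794686420104
button along from fj centre 0.14168656214929715 lateral -0.0010532988956312717 pulley along 0.05526407386708165 -0.005053444335772091
[ 0.4427 -0.0894  0.058 ] [0.6228 0.1102 0.05  ]<stdin>:8: DeprecationWarning: Arrays of 2-dimensional vectors are deprecated. Use arrays of 3-dimensional vectors instead. (deprecated in NumPy 2.0)
```

```bash
python3 -m creep '0 0.5 0 0 0 0 1; 0 0.5 0 0 0 0 1; 0 0.5 0 0 0 0 1; 0 0.5 0 0 0 0 1; 0 0.5 0 0 0 0 1' 20; python3 -m creep '0 1 0.3 0 0 0 0.75; 0 1 0.3 0 0 0 0; 0 1 0.3 0 0 0 0; 0 1 0.3 0 0 0 0; 0 1 0.3 0 0 0 0'
cat >> h.py <<'E'
def goal(P):
    s=get_state(); R=np.array(s["tool_rot"]); print("t",s["clock"],"pos",np.round(s["tool_pos"],4),"shift in 20mm units",np.round(R.T@(np.array(P)-s["tool_pos"])/.02,2),"F",np.round(s["force"],1),"q",np.round(s["joint_positions"],2))
    d=np.array([.6701,.7422]); print("yaw err (y vs -d) deg",np.degrees(np.arctan2(R[1,1],R[0,1])-np.arctan2(-d[1],-d[0])),"tilt",R[:,2].round(4),s["width"])
E
python3 -c "
from h import *; goal([.5384,.0151,.2])"
```

```text
clock: 0.52
tool_pos: [0.2138, 0.5806, 0.2298]
tool_rot: [[0.78, -0.626, -0.0], [-0.626, -0.78, -0.001], [0.001, 0.001, -1.0]]
force: [-0.5, -0.0, 0.5]
width: 0.711
gripper_force: 0.0
clock: 0.93
tool_pos: [0.269, 0.4913, 0.23]
tool_rot: [[0.743, -0.669, -0.001], [-0.669, -0.743, -0.001], [0.0, 0.001, -1.0]]
force: [0.0, 0.0, -0.0]
width: 0.328
gripper_force: 0.0
t 0.9333 pos [0.269  0.4913 0.23  ] shift in 20mm units [25.94  8.69  1.52] F [ 0.  0. -0.] q [ 1.36  0.28 -0.15 -0.   -1.14 -0.52]
yaw err (y vs -d) deg 0.0903767973509932 tilt [-5.0e-04 -1.1e-03 -1.0e+00] 0.32778157777692696
```

```bash
for i in 1; do python3 -m creep '0 1 0.35 0 0 0 0; 0 1 0.35 0 0 0 0; 0 1 0.35 0 0 0 0; 0 1 0.35 0 0 0 0; 0 1 0.35 0 0 0 0'; python3 -m creep '0 1 0.35 0 0 0 0; 0 1 0.35 0 0 0 0; 0 1 0.35 0 0 0 0; 0 1 0.35 0 0 0 0; 0 1 0.35 0 0 0 0';python3 -m creep '0 1 0.35 0 0 0 0; 0 1 0.35 0 0 0 0; 0 1 0.35 0 0 0 0; 0 1 0.35 0 0 0 0; 0 1 0.35 0 0 0 0';python3 -m creep '0 1 0.35 0 0 0 0; 0 1 0.35 0 0 0 0; 0 1 0.35 0 0 0 0; 0 1 0.35 0 0 0 0; 0 0.5 0 0 0 0 0';done | grep -A1 clock
python3 - <<'E'
from h import *
goal([.5384,.0151,.2])
f=grab_frame("wrist"); pickle.dump(f,open("w1.pkl","wb")); cv2.imwrite("pics/w1.png",f["color"][:,:,::-1])
print(blobs(f,(6,170,150),(14,255,255),100), blobs(f,(105,130,40),(125,255,255),100))
E
```

```text
clock: 1.35
tool_pos: [0.3199, 0.3984, 0.2301]
--
clock: 1.77
tool_pos: [0.3707, 0.3055, 0.2302]
--
clock: 2.18
tool_pos: [0.4216, 0.2126, 0.2302]
--
clock: 2.6
tool_pos: [0.4697, 0.1308, 0.2302]
t 2.6 pos [0.4697 0.1308 0.2302] shift in 20mm units [6.43 1.99 1.51] F [-0.2  0.6 -0.8] q [ 0.61  0.15 -0.32 -0.   -1.1   0.23]
yaw err (y vs -d) deg -0.017798310155600468 tilt [-1.1e-03 -6.0e-04 -1.0e+00] 0.005528235042912849
[(array([190.8, 141.8]), np.int32(54140), array([  0,   0, 560, 253], dtype=int32)), (array([86.2,  6.6]), np.int32(131), array([77,  0, 21, 15], dtype=int32)), (array([386.3,   8.6]), np.int32(920), array([326,   0, 107,  37], dtype=int32)), (array([522.6,  77.3]), np.int32(2007), array([490,   0,  70, 119], dtype=int32)), (array([326.8,  45.1]), np.int32(186), array([308,  23,  38,  41], dtype=int32)), (array([ 90.5, 298.5]), np.int32(2065), array([ 36, 282, 107,  38], dtype=int32)), (array([467.8, 301.5]), np.int32(2329), array([418, 282, 106,  40], dtype=int32)), (array([446.8, 400.5]), np.int32(2279), array([402, 381,  96,  39], dtype=int32))] [(array([320.7,  53.8]), np.int32(2637), array([296,   7,  55,  89], dtype=int32)), (array([186.6,  59.9]), np.int32(1156), array([175,  24,  30,  70], dtype=int32)), (array([461. ,  60.7]), np.int32(1827), array([426,  24,  55,  71], dtype=int32))]
```

View pics/w1.png

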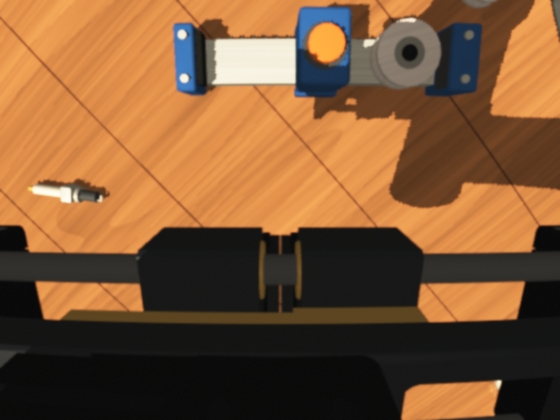

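Wrist view: button top at (326,42), end stop bolts (182,34)/(185,78), pulley hub (409,52), fixed jaw bolts (469,34)/(463,79). The bar runs along tool y, and the fingers are at (280,265).

Run:
```python
from h import *
f=pickle.load(open("w1.pkl","rb")); t=pickle.load(open("top.pkl","rb")); np.set_printoptions(precision=4,suppress=True)
b=onplane(f,(326.5,42.5),.104)
es=(onplane(f,(182,34),.05)+onplane(f,(185,78),.05))/2; fj=(onplane(f,(469,34),.058)+onplane(f,(463,79),.058))/2
d=(es-fj)[:2]; L=np.linalg.norm(d); d/=L
print("b",b,"es",es,"fj",fj,L,"ang",np.degrees(np.arctan2(d[1],d[0])),(b-fj)[:2]@d)
# triangulate the button top/wrist
o1,r1=ray(f,(326.5,42.5));o2,r2=ray(t,(249.2,180)); A=np.c_[r1,-r2]; k=np.linalg.lstsq(A,o2-o1,rcond=None)[0]; print(o1+k[0]*r1,o2+k[1]*r2)
goal(np.r_[b[:2],.2])
```

```text
b [0.5402 0.0157 0.104 ] es [0.6282 0.112  0.05  ] fj [ 0.446  -0.0901  0.058 ] 0.2720539038479009 ang 47.96812099639667 0.14167159951932184
[0.5405 0.0148 0.1005] [0.5392 0.0153 0.1002]
t 2.65 pos [0.4708 0.131  0.2302] shift in 20mm units [6.44 1.95 1.51] F [ 2.1 -0.7 -0. ] q [ 0.6   0.15 -0.32  0.   -1.1   0.23]
yaw err (y vs -d) deg -0.04797595858893259 tilt [-0.0003 -0.0007 -1.    ] 0.004171118524161176
```

```bash
python3 -m creep '0 0.7 0.2 0 0 0 0; 0 0.7 0.2 0 0 0 0; 0 0.7 0.2 0 0 0 0; 0 0.7 0.2 0 0 0 0; 0 0.7 0.2 0 0 0 0' | grep -A1 clock;  python3 -m creep '0 0.7 0.2 0.7 0 0 0; 0 0.7 0.2 0.7 0 0 0; 0 0.7 0.2 0.7 0 0 0; 0 0.7 0.2 0.7 0 0 0; 0 0.1 0.1 0.7 0 0 0' | grep -A1 clock; python3 -c "
from h import *; goal([.540,.0155,.112])"
```

```text
clock: 3.07
tool_pos: [0.5085, 0.0712, 0.2303]
clock: 3.48
tool_pos: [0.5404, 0.0183, 0.1595]
t 3.4833 pos [0.5404 0.0183 0.1595] shift in 20mm units [0.08 0.12 2.38] F [0.8 0.  0.6] q [ 0.33  0.31 -0.3   0.   -0.96  0.5 ]
yaw err (y vs -d) deg 0.0354345349802985 tilt [ 1.e-04 -2.e-04 -1.e+00] 0.005637697702106552
```

```bash
python3 -m creep '0 0.1 0.1 0.6 0 0 0; 0 0 0 0.6 0 0 0; 0 0 0 0.6 0 0 0; 0 0 0 0.3 0 0 0; 0 0 0 0.1 0 0 0' | egrep 'pos|force';  python3 -m creep '0 0 0 0.1 0 0 0; 0 0 0 0.1 0 0 0; 0 0 0 0.1 0 0 0; 0 0 0 0.1 0 0 0; 0 0 0 0.1 0 0 0' | egrep 'pos|force'; python3 -m creep '0 0 0 0.1 0 0 0; 0 0 0 0.1 0 0 0; 0 0 0 0 0 0 0; 0 0 0 0 0 0 0; 0 0 0 0 0 0 0' | egrep 'pos|force'
```

```text
tool_pos: [0.5388, 0.0164, 0.1152]
force: [-0.1, 0.8, 0.5]
gripper_force: 0.0
tool_pos: [0.5401, 0.0164, 0.1073]
force: [-0.3, 1.4, 2.8]
gripper_force: 1.4
tool_pos: [0.5397, 0.016, 0.1025]
force: [0.6, 0.1, -0.5]
gripper_force: 0.5
```

```bash
python3 -m creep '0 0 0 0.05 0 0 0; 0 0 0 0.05 0 0 0; 0 0 0 0 0 0 0; 0 0 0 0 0 0 0; 0 0 0 0 0 0 0' | egrep 'pos|force'
```

```text
tool_pos: [0.5398, 0.016, 0.1023]
force: [-2.9, 1.4, 10.9]
gripper_force: 5.5
```

```bash
python3 -m creep '0 0 0 -0.6 0 0 0; 0 0 0 -0.9 0 0 0; 0 0 0.6 0 0 0 0; 0 0 1 0 0 0 0; 0 0 1 0 0 0 0' | egrep 'pos|force';  python3 -m creep '0 0 0.2 0 0 0 0; 0 0 0 0 0 0 0; 0 0 0 0 0 0 0; 0 0 0 0 0 0 0; 0 0 0 0 0 0 0' | egrep 'pos|force'
python3 - <<'E'
from h import *
b=np.array([.540,.0155]);d=np.array([.6701,.7422])
goal(np.r_[b-.054*d,.078])
f=grab_frame("wrist"); cv2.imwrite("pics/w2.png",f["color"][:,:,::-1])
E
```

```text
tool_pos: [0.5034, -0.0232, 0.1298]
force: [-0.8, -0.1, -0.5]
gripper_force: 0.0
tool_pos: [0.5026, -0.0251, 0.1304]
force: [-0.4, -0.8, -0.3]
gripper_force: 0.0
t 5.9833 pos [ 0.5026 -0.0251  0.1304] shift in 20mm units [ 0.03 -0.06  2.62] F [-0.4 -0.8 -0.3] q [ 0.27  0.28 -0.43  0.   -0.86  0.57]
yaw err (y vs -d) deg 0.12270140677845151 tilt [ 0.e+00 -1.e-04 -1.e+00] 0.008049571575678397
```

View pics/w2.png

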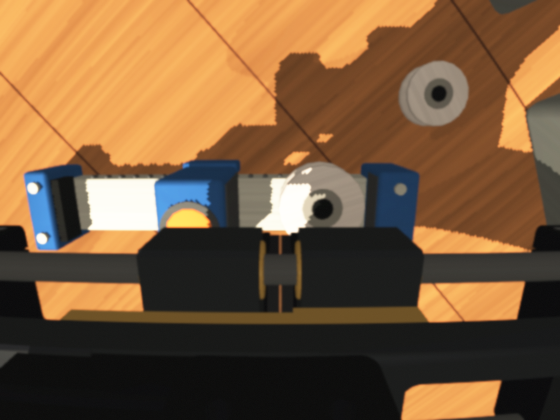

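The wrist view shows the button at (188,215), looking flush with the jaw. The pulley at (322,205) is undisturbed, and the fingers at (280,265) sit over the gap between jaw and pulley. Next I'll lower them to push height.

```bash
python3 -m creep '0 0 0 0.5 0 0 0; 0 0 0 0.5 0 0 0; 0 0 0 0.3 0 0 0; 0 0 0 0.2 0 0 0; 0 0 0 0.2 0 0 0' | egrep 'pos|force';  python3 -m creep '0 0 0 0.3 0 0 0; 0 0 0 0.3 0 0 0; 0 0 0 0.3 0 0 0; 0 0 0 0 0 0 0; 0 0 0 0 0 0 0' | egrep 'pos|force'; python3 -m creep '0 0 -0.2 0 0 0 0; 0 0 -0.2 0 0 0 0; 0 0 -0.2 0 0 0 0; 0 0 -0.2 0 0 0 0; 0 0 -0.2 0 0 0 0' | egrep 'pos|force'
```

```text
tool_pos: [0.5023, -0.0254, 0.0962]
force: [0.5, 0.1, 0.2]
gripper_force: 0.0
tool_pos: [0.5019, -0.0256, 0.0782]
force: [-0.6, 0.2, 0.4]
gripper_force: 0.0
tool_pos: [0.516, -0.0102, 0.0788]
force: [-0.0, 0.0, -0.1]
gripper_force: 0.0
```

```bash
python3 -m creep '0 0 -0.15 0 0 0 0; 0 0 -0.15 0 0 0 0; 0 0 -0.15 0 0 0 0; 0 0 -0.15 0 0 0 0; 0 0 -0.15 0 0 0 0' | egrep 'pos|force';  python3 -m creep '0 0 -0.2 0 0 0 0; 0 0 -0.2 0 0 0 0; 0 0 -0.2 0 0 0 0; 0 0 -0.2 0 0 0 0; 0 0 -0.2 0 0 0 0' | egrep 'pos|force'
```

```text
tool_pos: [0.5251, 0.0001, 0.0785]
force: [-1.2, -3.3, 1.8]
gripper_force: 1.9
tool_pos: [0.539, 0.0156, 0.0785]
force: [-2.2, -3.8, 1.4]
gripper_force: 2.0
```

Run:
```python
from h import *
f=grab_frame("scene"); cv2.imwrite("pics/s3.png",cv2.resize(f["color"][170:310,210:370],None,fx=5,fy=5,interpolation=3)[:600,:,::-1])
b=np.array([.540,.0155]);d=np.array([.6701,.7422]); goal(np.r_[b,.078])
```

```text
t 8.1667 pos [0.5398 0.0162 0.0785] shift in 20mm units [0.03 0.02 0.03] F [-1.8 -0.7  0.5] q [ 0.33  0.4  -0.4  -0.   -0.77  0.51]
yaw err (y vs -d) deg 0.11971571186593268 tilt [ 7.e-04  4.e-04 -1.e+00] 0.007404650008819277
```

View pics/s3.png

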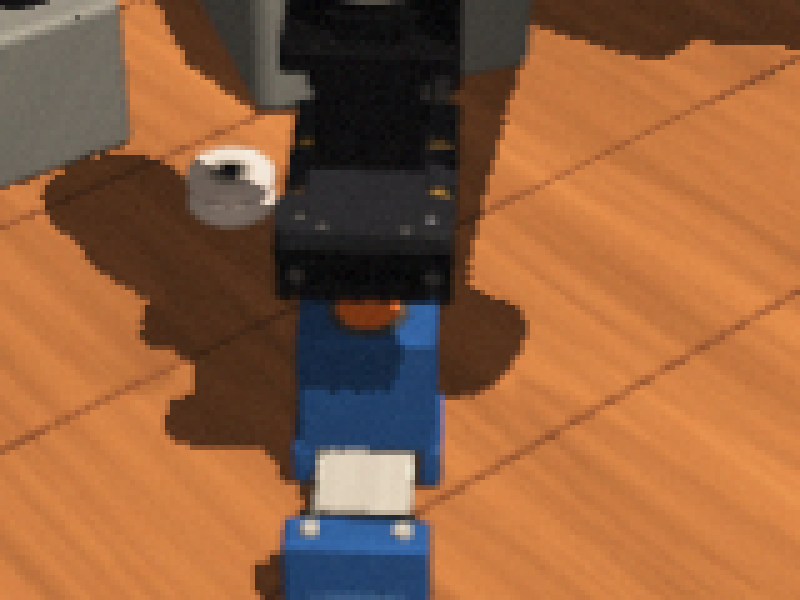

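The scene crop shows the jaw sliding towards the end stop with the fingers behind it, about 4 N. The button is down and the gripper body is clear of it. I'll keep pushing.

```bash
for k in 1; do python3 -m creep '0 0 -0.2 0 0 0 0; 0 0 -0.2 0 0 0 0; 0 0 -0.2 0 0 0 0; 0 0 -0.2 0 0 0 0; 0 0 -0.2 0 0 0 0' | egrep 'pos|force';  python3 -m creep '0 0 -0.2 0 0 0 0; 0 0 -0.2 0 0 0 0; 0 0 -0.2 0 0 0 0; 0 0 -0.2 0 0 0 0; 0 0 -0.2 0 0 0 0' | egrep 'pos|force'; python3 -m creep '0 0 -0.1 0 0 0 0; 0 0 -0.1 0 0 0 0; 0 0 -0.1 0 0 0 0; 0 0 -0.1 0 0 0 0; 0 0 -0.1 0 0 0 0' | egrep 'pos|force'; done
```

```text
tool_pos: [0.5524, 0.0305, 0.0785]
force: [-2.6, -2.7, 2.2]
gripper_force: 2.0
tool_pos: [0.5658, 0.0454, 0.0785]
force: [-2.1, -3.4, 1.8]
gripper_force: 2.0
tool_pos: [0.5723, 0.0526, 0.0785]
force: [-2.5, -1.8, 2.1]
gripper_force: 1.8
```

```bash
python3 -m creep '0 0 -0.1 0 0 0 0; 0 0 -0.1 0 0 0 0; 0 0 -0.1 0 0 0 0; 0 0 -0.1 0 0 0 0; 0 0 0 0 0 0 0' | egrep 'pos|force'
```

```text
tool_pos: [0.5781, 0.0589, 0.0785]
force: [-2.1, -0.2, 1.5]
gripper_force: 1.2
```

```bash
python3 -m creep '0 0 -0.1 0 0 0 0; 0 0 -0.1 0 0 0 0; 0 0 -0.1 0 0 0 0; 0 0 0 0 0 0 0; 0 0 0 0 0 0 0' | egrep 'pos|force';python3 -m creep '0 0 -0.05 0 0 0 0; 0 0 -0.05 0 0 0 0; 0 0 -0.05 0 0 0 0; 0 0 0 0 0 0 0; 0 0 0 0 0 0 0' | egrep 'pos|force'
```

```text
tool_pos: [0.582, 0.0633, 0.0785]
force: [-1.3, -0.3, 1.7]
gripper_force: 1.0
tool_pos: [0.5821, 0.0635, 0.0785]
force: [-4.6, -5.2, 4.5]
gripper_force: 4.2
```

```bash
python3 -m creep '0 0 -0.1 0 0 0 0; 0 0 -0.1 0 0 0 0; 0 0 0 0 0 0 0; 0 0 0 0 0 0 0; 0 0 0 0 0 0 0' | egrep 'pos|force'
```

```text
tool_pos: [0.5821, 0.0637, 0.0785]
force: [-9.0, -12.6, 8.7]
gripper_force: 8.5
```

The jaw is firmly against the stop: 15 N with no motion. I'll back off and lift.

```bash
python3 -m creep '0 0 0.3 0 0 0 0; 0 0 0.5 0 0 0 0; 0 0 0.5 0 0 0 0; 0 0 0 -0.5 0 0 0; 0 0 0 -1 0 0 0' | egrep 'pos|force'; python3 -m creep '0 0 0 -1 0 0 0; 0 0 0 -1 0 0 0; 0 0 0 -1 0 0 0; 0 -1 0 -1 0 0 0; 0 -1 0 -1 0 0 0' | egrep 'pos|force'; python3 -m creep '0 -1 0 -0.5 0 0 0; 0 -1 0 0 0 0 0; 0 -1 0 0 0 0 0; 0 -1 0 0 0 0 0; 0 -1 0 0 0 0 0' | egrep 'pos|force';python3 -m creep '0 -1 0 0 0 0 0; 0 -1 0 0 0 0 0; 0 -1 0 0 0 0 0; 0 0 0 0 0 0 0; 0 0 0 0 0 0 0' | egrep 'pos|force'
python3 - <<'E'
from h import *
f=grab_frame("top"); cv2.imwrite("pics/t4.png",cv2.resize(f["color"][125:245,110:270+60],None,fx=3.6,fy=3.6,interpolation=3)[:,:,::-1])
E
```

```text
tool_pos: [0.5675, 0.0483, 0.1072]
force: [0.7, -0.6, 0.1]
gripper_force: 0.0
tool_pos: [0.5399, 0.076, 0.2103]
force: [-0.2, 0.6, 0.1]
gripper_force: 0.0
tool_pos: [0.4647, 0.1436, 0.2197]
force: [0.1, -0.4, 0.1]
gripper_force: 0.0
tool_pos: [0.4204, 0.1836, 0.2196]
force: [0.1, 0.3, 0.4]
gripper_force: 0.0
```

View pics/t4.png

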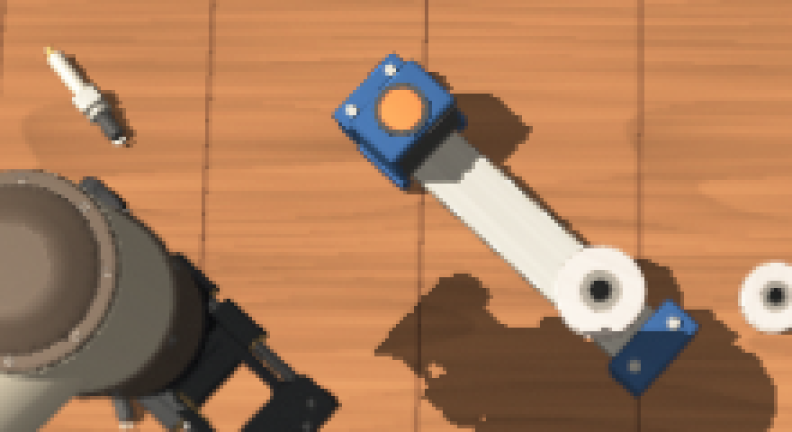

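The crop shows the jaw against the end stop, with the button at (403,109). The pulley hub at (599,290) maps to pixel (276.4,205.6), so it hasn't moved. The arm is clear.

```bash
python3 -c "
from station import robot; print(robot.hand_in())"
```

```text
the job is handed in; nothing more can be done
None
```

I pressed the release fully down, pushed the jaw back against its end stop, backed the arm clear and handed the job in; in the last top view the pulley hadn't moved, and I never went near the plugs or charger (no verdict came back).

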